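Swap the piece in the carver's cam clamp

ROBOT

A 6-joint arm with a two-finger parallel gripper is mounted at the origin on the work surface. World frame = base frame: x ahead of the robot, y to its left, z up, the work surface at z = 0. Lengths are in m, angles in rad, forces in N, time in s.
With the tool pointing down it reaches from about 0.325 to 0.775 m from the base axis. Payload 5.5 kg.
Tool frame: the origin (TCP) lies midway between the tips of the shut fingers; the grasp point (between the pads) lies 19 mm behind it; z points along the fingers, y is the line along which they close (so a half turn about z gives the same grasp; the last joint's range is limited). The gripper opens to 88 mm and grips with 3 to 60 N. Pads are 20 mm wide; open, the fingers measure 115 mm over their backs; the gripper's body (75 mm by 178 mm) begins 61 mm behind the grasp point.
Start: joints at [1.166, 0.091, 1.231, -0, 1.82, -0.057], TCP at [0.205, 0.564, 0.223] pointing down, gripper open.
Joint ranges: [-2.87, 2.87], [-0.86, 2.18], [0.17, 2.46], [-1.51, 4.65], [0.06, 2.69], [-2.65, 2.65]. Speed limits (rad/s): [2.57, 2.57, 3.01, 3.14, 3.14, 3.14].

INTERFACE

Orientations are given as [roll, pitch, yaw] about the fixed x, y, z axes, in that order (R = Rz(yaw) Ry(pitch) Rx(roll)).
In Python, from workcell import ctrl, vision gives the robot as it stands.
- The arm moves only by the tool send_rows, never from a script. Its argument "targets" is a list of rows, each a list of 4 numbers: the shift along the tool's x, y, z scaled (see below), then the turn about the tool's z scaled (see below). In form: [[tx, ty, tz, turn], ...]. A call has 1 to 5 rows; each row shifts and turns the commanded pose from where the row before left it, along the tool's axes as they then stand; what a row does not reach is not made up. The controller multiplies each number of a shift by 150 mm and each number of a turn by pi/4 rad. A row lasts 1/12 s, in which the tool goes at most 41.7 mm and 7.16 degrees, less where a joint would pass 70% of its speed; a pose out of reach is approached as far as the arm can. A call with a number of a shift or a turn outside -1 to 1 is refused whole. A call with a gripper value outside its range is refused whole. "claw" is the closure, from 0 (fully open) to 1 (shut), set as the call begins (left out, the last holds). The fingers move at their own pace and stop on an object; "squeeze" is the grip in N (left out, the last holds). Time passes only in rows, so rows that do not move let the fingers close. It gives the time, the measured TCP pose, the force, the opening and the grip force at its end, in the units of the state.
- ctrl.sense(): the state, without advancing time (a new reading comes with each control period).
- vision.grab_frame(name): name is "scene" or "top" or "wrist"; returns the picture (400x640x3 uint8, red, green, blue); there is no depth.
- vision.camera_model(name): a dict with "intrinsics" (3x3 intrinsics, pixels), "k1" (the pictures are not rectified: a ray, as slopes to the right and down, at radius r is drawn at 1 + k1 r^2 times it, then the intrinsics apply), "R" (3x3) and "t" (3): a world point X has camera coordinates R X + t. Camera axes: x right, y down, z forward; pixel columns grow to the right and rows downward; lengths in m; the calibration is good to about 2 mm. A picture is of the moment at which its call begins: read the wrist's pose just before it. camera_model takes no time and is no camera call; for the wrist camera it gives the pose at the moment of the call.
- ctrl.hand_in(): hands the job in; it is judged then, once.
Trained networks look in the newest picture that a camera, given by its name, has taken for a name from the list of things; names that differ only in an ending like _2 or _b are one class to them, and where a whole thing is asked for, a point or a joint stands for the part that bears it (a point fixed in the world has none). Each returns a list of dicts, best first, with "confidence" (0 to 1); they miss things now and then, are a little off and sometimes report something else, mostly with a low value. They report only what shows in the picture. A call takes as long as a camera call. They do not tell look-alikes from the thing itself.
- vision.look_for(name, camera): "uv" ([column, row] in pixels, amid what is visible of it).
The state is a dict: "t": time; "joint_pos": joint angles; "joint_vel": joint speeds; "joint_efforts": joint torques, N m; "tcp_pos": TCP position; "eef_rot": TCP orientation; "force": force on the tool from outside, world axes, zero at the start; "torque": the same for the moment, N m; "gripper_width": opening from 0.0 (shut) to 1.0 (fully open); "finger_force": force on a finger pad.
Only numpy, scipy, OpenCV 4.12 (cv2) and the standard library are available. Lean on these libraries where they do the work, as an engineer would, in place of code of your own. Each camera call takes 0.05 s, during which the arm holds its last target. There are 200 camera calls.

TASK

The carving clamp holds a finished rosette: throw its lever right open, take the carved piece out and set it down flat on the black oval mat. Then take the plain blank from the sloping rest, lay it flat in the clamp in line with the bed, let go of it, and throw the lever back over its high point until it snaps shut and holds the blank against the fence. Set the pieces down rather than dropping them, and leave the other things on the bench where they are.

Things in the scene. Friction and masses are not known exactly. Their poses are not given: they have to be found in the camera images.
- clamp: Fixed carving clamp. Origin on the table directly below the lever's hinge; +x runs along the bed from hinge to fence, y is the hinge direction, z up. Plywood bed: top 14 mm above the table, 76 mm wide, x=-28 to 181 mm. Wooden fence across it: face at x=154 mm, top 46 mm above the table. Between hinge and fence a spring-loaded rubber pad, top 42 mm up, is pushed to +x by the cam.
- bed (a point): Point on the bed's surface under the middle of a clamped piece (clamp x=114, y=0, z=14 mm); axes as the clamp's. With the lever open the space between pad and fence is about 89 mm, from 49 mm before to 40 mm beyond this point, for an 80 mm piece; closing the lever pushes the piece against the fence.
- lever (a joint): Cam lever, rad: 0 = shut (arms level, pointing to the clamp's -x), 1.25 = fully open (bar up, 18 degrees short of vertical, still on the -x side). High point at about 0.4: below it a spring snaps the lever shut, above it the spring throws it open and keeps it there. It takes about 8 to 11 N at the bar, across the arms, to bring it over either way.
- bar (a point): Middle of the lever's handle bar: a round steel bar 12 mm thick, along the clamp's y, free for 84 mm between the two flat side arms. It moves on a circle of radius 90 mm about point hinge; 50 mm above the table when shut, about 135 mm when open. Beneath it, when shut, is bare table.
- hinge (a point): Point on the lever's hinge axis, 50 mm above the table, midway between the arms; axes as the clamp's. The hinge cheeks and cam reach 18 mm from it towards -x.
- pad: The clamp's rubber pad (50 mm wide, 24 mm high), which presses on the piece with some 7 N when shut; origin is that of the clamp when the lever is shut on an 80 mm piece, axes as the clamp's.
- carved_center (a point): Centre of the finished piece: lime wood block 80 x 60 x 30 mm (x, y, z) with a carved rosette on its top (+z) face, about 90 g. At the start it lies clamped in the bed, its x along the bed.
- blank_center (a point): Centre of the plain blank: lime wood block 80 x 60 x 30 mm (x, y, z), no carving, about 60 to 130 g. At the start it lies on the sloping rest; its z axis is square to its broad face and leans 34 degrees from vertical, its x runs up the slope, its y is level.
- rack: Fixed wooden sloping rest holding the blank. Origin on the table, under the middle; +x is its high side. Slope 34 degrees, 44 mm wide (narrower than the blank, which overhangs 8 mm either side), with a lip 10 mm high at the low end.
- mat: Fixed black rubber oval mat, 220 mm along its x, 160 mm along y, 3 mm thick; origin at its centre on the table.
- gouge_a: Loose gouge with wooden handle, about 215 mm long, lying near the robot; origin on the table under the ferrule. Leave alone.
- gouge_b: Loose gouge, about 195 mm long, lying beyond the clamp; origin under the ferrule. Leave alone.
- mallet: Carver's round wooden mallet standing on its head, 84 mm wide, 220 mm tall; origin centre of its underside. Leave alone.
- glue: Amber glass jar, 60 mm wide, 85 mm tall; origin centre of its underside. Leave alone.
- rosette: Turned wooden rosette, 60 mm wide, 20 mm high; origin centre of its underside. Leave alone.
- offcut: Dark wood offcut 55 x 35 x 22 mm; origin centre of its underside. Leave alone.
- brush: Bench brush lying at the side of the bench. Leave alone.
Things that resemble listed ones, but are neither listed nor needed, are in the scene too. Leave any red look-alike of the part that bears carved_center alone. Leave any blue look-alike of the part that bears blank_center alone.

How it is judged:
By the outcome, as a careful person would: the job done as asked, in the order asked, and still so for the second after the job is handed in, with the robot touching nothing.
It also fails if it takes over 72 s, if anything falls off the work surface, if the arm or the gripper's body presses on something with over 40 N, if the wrist force passes 120 N, or if a joint passes its speed limit or range.

## Working session

There is one attempt and no reset: what is moved stays moved. The work goes in short steps, Python scripts to look and compute and a tool call to move; the robot and the scene stay as the last step left them, time stands still between calls to the robot, and variables do not carry over. Pictures are saved under pics/ and viewed, at most 10 in all, crops included, and the job is handed in when it is done.

Besides the shell and the picture viewer there is one more tool, called after "Request:" by a JSON object that holds its "api" and its "payload", one argument or row to a line. send_rows: Moves the arm, as the interface text tells. Its arguments: {"type":"object","properties":{"targets":{"type":"array"},"claw":{"type":"number"},"squeeze":{"type":"number"}},"required":["targets"]}

```bash
mkdir -p pics; ls; cat > h.py <<'E'
import numpy as np, cv2
from workcell import ctrl, vision
def save(cam,fn):
    im=vision.grab_frame(cam); cv2.imwrite('pics/'+fn,im[:,:,::-1]); return im
E
python3 - <<'E'
from h import *
for c in ['scene','top']:
    save(c,c+'0.png'); m=vision.camera_model(c)
    print(c,np.round(m['intrinsics'],1).tolist(),m['k1'],np.round(m['R'],3).tolist(),np.round(m['t'],3).tolist())
    for n in ['clamp','carved_center','blank_center','lever','bar','mat','rack','pad','bed','hinge']:
        try: print(n,[(np.round(d['uv']).tolist(),round(d['confidence'],2)) for d in vision.look_for(n,c)][:3])
        except Exception as e: print(n,e)
print(ctrl.sense())
E
```

```text
pics
scene [[517.4, 0.0, 320.5], [0.0, 517.4, 197.0], [0.0, 0.0, 1.0]] 0.04921890524298324 [[0.79, 0.613, 0.011], [0.495, -0.627, -0.602], [-0.363, 0.481, -0.798]] [-0.445, -0.237, 1.885]
clamp [([314.0, 213.0], 0.96), ([315.0, 291.0], 0.63)]
carved_center [([331.0, 229.0], 0.88), ([349.0, 196.0], 0.71)]
blank_center [([260.0, 264.0], 0.7), ([303.0, 197.0], 0.58)]
lever [([304.0, 202.0], 0.6), ([426.0, 117.0], 0.22)]
bar [([303.0, 200.0], 0.75)]
mat [([360.0, 148.0], 0.88)]
rack [([266.0, 283.0], 0.77)]
pad []
bed [([313.0, 216.0], 0.73), ([304.0, 198.0], 0.54)]
hinge [([311.0, 218.0], 0.92), ([300.0, 200.0], 0.62), ([327.0, 230.0], 0.57)]
top [[411.8, 0.0, 312.8], [0.0, 411.8, 194.3], [0.0, 0.0, 1.0]] -0.06003914512485317 [[-0.043, -0.999, -0.002], [-0.975, 0.042, -0.218], [0.218, -0.007, -0.976]] [0.015, 0.59, 1.432]
clamp [([323.0, 210.0], 0.72)]
carved_center [([323.0, 180.0], 0.66), ([285.0, 192.0], 0.58)]
blank_center [([406.0, 249.0], 0.79), ([393.0, 200.0], 0.67), ([315.0, 233.0], 0.6)]
lever [([315.0, 212.0], 0.8), ([322.0, 209.0], 0.32)]
bar [([319.0, 215.0], 0.54), ([353.0
[... 193 characters left out ...]
: 1.1, 'joint_pos': array([ 1.16633011e+00,  9.10747742e-02,  1.23069539e+00, -1.14455041e-05,
        1.81978055e+00, -5.66997647e-02]), 'joint_vel': array([ 3.06038405e-04, -2.03850049e-03, -7.31638070e-04,  2.28318039e-04,
       -6.00294694e-05, -9.78140448e-04]), 'joint_efforts': array([ 1.45597464e-04, -4.46200955e+01, -4.06516135e+01,  6.98244525e-02,
        1.95478939e-02, -2.45997177e-05]), 'tcp_pos': array([0.20449235, 0.56409825, 0.22264893]), 'eef_rot': array([3.14155141e+00, 1.34513243e-05, 2.79382338e+00]), 'force': array([-0.86077126,  0.04854245,  0.15152973]), 'torque': array([ 0.00606003,  0.00846016, -0.02447635]), 'finger_force': 0.0, 'gripper_width': 1.0006452652939577}
```

View pics/top0.png

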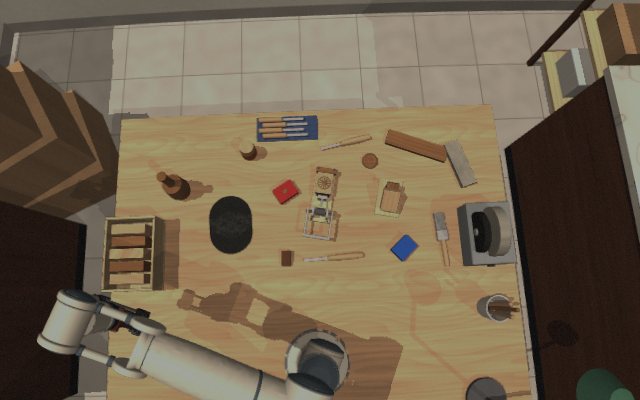

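View pics/scene0.png

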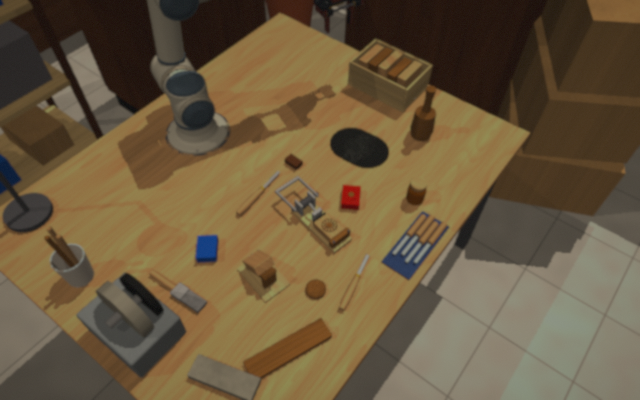

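The top view shows the clamp with its bar near (320,238) and its fence at (325,170). The carved piece is at (324,182), the blank on the rest at (391,196) and the mat at (231,225). The red look-alike at (285,192) and the blue one at (404,248) stay put.

```bash
cat >> h.py <<'E'
def ray(m,uv):
    K=np.array(m['intrinsics']); k=m['k1']
    d=np.array([(uv[0]-K[0,2])/K[0,0],(uv[1]-K[1,2])/K[1,1]]); s=d.copy()
    for _ in range(20): s=d/(1+k*(s@s))
    R=np.array(m['R']); t=np.array(m['t'])
    return -R.T@t, R.T@np.r_[s,1]
def onz(m,uv,z):
    o,d=ray(m,uv); return o+d*(z-o[2])/d[2]
def tri(obs):
    A=np.zeros((3,3));b=np.zeros(3)
    for m,uv in obs:
        o,d=ray(m,uv); d=d/np.linalg.norm(d); P=np.eye(3)-np.outer(d,d); A+=P;b+=P@o
    X=np.linalg.solve(A,b)
    res=[np.linalg.norm(np.cross(X-ray(m,uv)[0],ray(m,uv)[1]/np.linalg.norm(ray(m,uv)[1]))) for m,uv in obs]
    return X,np.round(np.array(res)*1000,1)
def proj(m,X):
    K=np.array(m['intrinsics']); c=np.array(m['R'])@X+np.array(m['t']); s=c[:2]/c[2]; s=s*(1+m['k1']*(s@s))
    return K[:2,:2]@s+K[:2,2]
def rows_to(dst,yaw=None):
    s=ctrl.sense(); from scipy.spatial.transform import Rotation as Ro
    R=Ro.from_euler('xyz',s['eef_rot']).as_matrix()
    print('tool shift/150mm',np.round(R.T@(np.array(dst)-s['tcp_pos'])/.15,3),'yaw now',s['eef_rot'][2],'R',np.round(R,2).tolist())
E
python3 - <<'E'
from h import *
mt=vision.camera_model('top'); ms=vision.camera_model('scene'); mw=vision.camera_model('wrist')
for n,uv,z in [('bar',(320,238),.05),('carved',(324,182),.044),('fence',(325,170),.046),('blank',(391,196),.06),('mat',(231,225),.003)]:
    print(n,np.round(onz(mt,uv,z),3))
print('blank tri',tri([(mt,(393,192)),(ms,(262,262))]))
print('mat tri',tri([(mt,(231,225)),(ms,(360,148))]))
print('carved tri',tri([(mt,(324,182)),(ms,(331,229))]))
s=ctrl.sense(); print(mw['R'],mw['t'],'cam pos',-np.array(mw['R']).T@np.array(mw['t']),np.round(mw['intrinsics'],1).tolist(),mw['k1'])
rows_to(s['tcp_pos'])
im=cv2.imread('pics/top0.png'); a=im[150:250,200:300+40]; b=im[150:250,290:430]
cv2.imwrite('pics/crop0.png',cv2.resize(b,None,fx=5.5,fy=5.5,interpolation=cv2.INTER_CUBIC))
E
```

```text
bar [ 0.432 -0.029  0.05 ]
carved [ 0.64  -0.054  0.044]
fence [ 0.685 -0.06   0.046]
blank [ 0.572 -0.295  0.06 ]
mat [0.5   0.3   0.003]
blank tri (array([ 0.58208293, -0.29673648,  0.08776732]), array([1.7, 1.7]))
mat tri (array([ 0.50326702,  0.3041069 , -0.00717246]), array([2.8, 2.8]))
carved tri (array([ 0.6449864 , -0.05373773,  0.02631175]), array([1.1, 1.1]))
[[ 0.34178134  0.93977744  0.00197121]
 [ 0.91228143 -0.33228372  0.23943707]
 [ 0.22567256 -0.08003683 -0.97090988]] [-0.60097373 -0.02788755  0.38861755] cam pos [0.14314259 0.58661869 0.38517458] [[340.9, 0.0, 321.4], [0.0, 340.9, 200.6], [0.0, 0.0, 1.0]] -0.0622528183917714
tool shift/150mm [0. 0. 0.] yaw now 2.7938233811857147 R [[-0.94, 0.34, 0.0], [0.34, 0.94, 0.0], [-0.0, 0.0, -1.0]]
```

View pics/crop0.png

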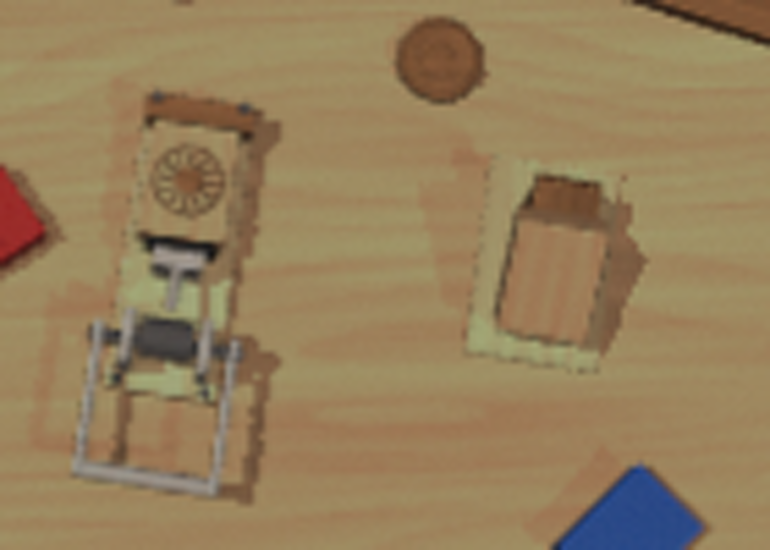

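The crop shows the lever shut, with the bar centre at crop (147,479), the rosette at (189,181), the fence at (203,112) and the blank's face around (552,280). Next I'll move the wrist camera over them.

Request:
{"api": "send_rows", "payload": {
  "targets": [
    [-0.176, -0.179, -0.026, 0],
    [-0.176, -0.179, -0.026, 0],
    [-0.176, -0.179, -0.026, 0],
    [-0.176, -0.179, -0.026, 0],
    [-0.176, -0.179, -0.026, 0]
  ]
}}

```text
t: 1.52
tcp_pos: [0.2831, 0.3913, 0.2423]
eef_rot: [3.141, 0.0, 2.794]
force: [0.8, 0.3, 0.6]
gripper_width: 1.002
finger_force: 0.0
```

Request:
{"api": "send_rows", "payload": {
  "targets": [
    [-0.176, -0.179, -0.026, 0],
    [-0.176, -0.179, -0.026, 0],
    [-0.176, -0.179, -0.026, 0],
    [-0.176, -0.179, -0.026, 0],
    [-0.176, -0.179, -0.026, 0]
  ]
}}

```text
t: 1.93
tcp_pos: [0.3614, 0.22, 0.2621]
eef_rot: [3.141, 0.001, 2.794]
force: [0.6, 0.2, 1.2]
gripper_width: 1.0
finger_force: 0.0
```

Request:
{"api": "send_rows", "payload": {
  "targets": [
    [-0.176, -0.179, -0.026, 0],
    [-0.176, -0.179, -0.026, 0],
    [-0.176, -0.179, -0.026, 0],
    [-0.176, -0.179, -0.026, 0],
    [-0.176, -0.179, -0.026, 0]
  ]
}}

```text
t: 2.35
tcp_pos: [0.4398, 0.0486, 0.2817]
eef_rot: [3.141, 0.001, 2.794]
force: [-0.7, 0.5, -0.6]
gripper_width: 1.0
finger_force: 0.0
```

Request:
{"api": "send_rows", "payload": {
  "targets": [
    [-0.176, -0.179, -0.026, 0],
    [-0.176, -0.179, -0.026, 0],
    [-0.176, -0.179, -0.026, 0],
    [-0.176, -0.179, -0.026, 0],
    [-0.176, -0.179, -0.026, 0]
  ]
}}

```text
t: 2.77
tcp_pos: [0.5183, -0.1227, 0.301]
eef_rot: [3.141, 0.001, 2.793]
force: [0.5, 0.2, -0.2]
gripper_width: 1.0
finger_force: 0.0
```

Request:
{"api": "send_rows", "payload": {
  "targets": [
    [0, 0, 0, 0.155],
    [0, 0, 0, 0.155],
    [0, 0, 0, 0.155],
    [0, 0, 0, 0.155],
    [0, 0, 0, 0.155]
  ]
}}

```text
t: 3.18
tcp_pos: [0.5179, -0.1209, 0.3006]
eef_rot: [-3.142, -0.0, 2.179]
force: [-0.8, -0.1, 0.3]
gripper_width: 1.004
finger_force: 0.0
```

Request:
{"api": "send_rows", "payload": {
  "targets": [
    [0, 0, 0, 0.155],
    [0, 0, 0, 0.155],
    [0, 0, 0, 0.155],
    [0, 0, 0, 0.155],
    [0, 0, 0, 0.155]
  ]
}}

```text
t: 3.6
tcp_pos: [0.5179, -0.1207, 0.3007]
eef_rot: [3.141, 0.0, 1.57]
force: [0.6, -0.1, -0.3]
gripper_width: 1.002
finger_force: 0.0
```

Request:
{"api": "send_rows", "payload": {
  "targets": [
    [0, 0, 0, 0.155],
    [0, 0, 0, 0],
    [0, 0, 0, 0]
  ]
}}

```text
t: 3.85
tcp_pos: [0.5179, -0.1207, 0.3007]
eef_rot: [3.142, -0.0, 1.458]
force: [0.6, 0.3, 0.3]
gripper_width: 0.999
finger_force: 0.0
```

```bash
python3 - <<'E'
from h import *; import json
s=ctrl.sense(); print(s['t'],s['tcp_pos'],s['eef_rot'])
m=vision.camera_model('wrist'); im=save('wrist','w1.png')
json.dump({k:np.array(v).tolist() for k,v in m.items()},open('w1.json','w'))
E
```

```text
3.85 [ 0.51785707 -0.12069819  0.3006849 ] [ 3.14151505e+00 -9.77532872e-06  1.45836401e+00]
```

View pics/w1.png

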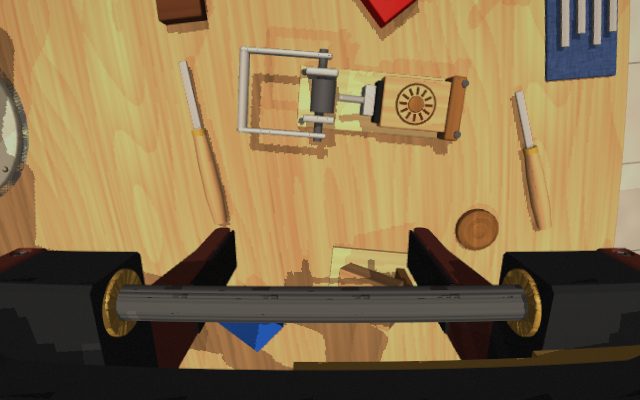

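In w1 the bar runs from (243,50) to (241,133), and the rosette centre is at (416,104). The gripper hides the rest, so I'll triangulate the clamp from w1 and the top view, then move to look at the blank.

Request:
{"api": "send_rows", "payload": {
  "targets": [
    [-0.25, 0, 0, 0],
    [-0.25, 0, 0, 0],
    [-0.25, 0, 0, 0],
    [-0.25, 0, 0, 0],
    [-0.25, 0, 0, 0]
  ]
}}

```text
t: 4.32
tcp_pos: [0.4957, -0.3085, 0.3007]
eef_rot: [3.141, 0.0, 1.458]
force: [0.5, -0.8, 0.7]
gripper_width: 1.001
finger_force: 0.0
```

Request:
{"api": "send_rows", "payload": {
  "targets": [
    [0, 0, 0, 0],
    [0, 0, 0, 0]
  ]
}}

```text
t: 4.48
tcp_pos: [0.4955, -0.3086, 0.2997]
eef_rot: [-3.14, -0.001, 1.454]
force: [-0.2, 0.6, 0.3]
gripper_width: 1.002
finger_force: 0.0
```

```bash
python3 - <<'E'
from h import *; import json
s=ctrl.sense(); print(s['t'],s['tcp_pos'],s['eef_rot'])
m=vision.camera_model('wrist'); im=save('wrist','w2.png')
json.dump({k:np.array(v).tolist() for k,v in m.items()},open('w2.json','w'))
w1=json.load(open('w1.json')); mt=vision.camera_model('top')
f=lambda u,v:(u/5.5+290-.4,v/5.5+150-.4)
B=tri([(w1,(242,91)),(mt,f(147,479))]); C=tri([(w1,(416,104)),(mt,f(189,181))]); print('bar',B,'ros',C)
F=tri([(w1,(458,106)),(mt,f(203,106))]); print('fence',F)
for n,uv,z in [('barL',(243,50),.05),('barR',(241,133),.05),('bar',(242,91),.05),('ros',(416,104),.044)]: print(n,np.round(onz(w1,uv,z),4))
a=onz(w1,(243,50),.05)-onz(w1,(241,133),.05); d=onz(w1,(416,104),.044)-onz(w1,(242,91),.05)
print('yaw bar',np.arctan2(a[1],a[0])-np.pi/2,'yaw axis',np.arctan2(d[1],d[0]),np.linalg.norm(d[:2]))
E
```

```text
4.4833 [ 0.49553112 -0.30863561  0.29967615] [-3.14017040e+00 -8.54350440e-04  1.45395057e+00]
bar (array([ 0.43680917, -0.01567136,  0.05324298]), array([0.6, 0.6])) ros (array([ 0.6294717 , -0.05252405,  0.07826698]), array([0.3, 0.3]))
fence (array([ 0.68386707, -0.06232104,  0.06172502]), array([2.8, 2.8]))
barL [0.4445 0.0299 0.05  ]
barR [ 0.4273 -0.0626  0.05  ]
bar [ 0.4363 -0.0148  0.05  ]
ros [ 0.6391 -0.0524  0.044 ]
yaw bar -0.1843576012950221 yaw axis -0.1831983328691289 0.20629352285273186
```

View pics/w2.png

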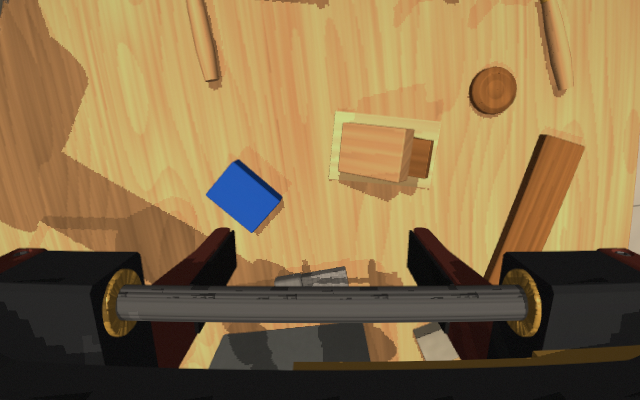

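In w2 the blank's broad face spans (340–402, 122–183), its upper end face is at (402–413, 128–183), and the rack back is at (433,155). The high side therefore points away from the robot. I need a second view from a shifted place.

Request:
{"api": "send_rows", "payload": {
  "targets": [
    [0.1, 0.2, 0.1, 0],
    [0.1, 0.2, 0.1, 0],
    [0.1, 0.2, 0.1, 0],
    [0, 0, 0, 0],
    [0, 0, 0, 0]
  ]
}}

```text
t: 4.95
tcp_pos: [0.5918, -0.2698, 0.2532]
eef_rot: [-3.138, -0.002, 1.46]
force: [-0.2, -0.0, 0.0]
gripper_width: 1.0
finger_force: 0.0
```

```bash
python3 - <<'E'
from h import *; import json
s=ctrl.sense(); print(s['t'],s['tcp_pos'],s['eef_rot'])
m=vision.camera_model('wrist'); im=save('wrist','w3.png')
json.dump({k:np.array(v).tolist() for k,v in m.items()},open('w3.json','w'))
w2=json.load(open('w2.json'))
X=onz(w2,(372,153),.06); u3=proj(m,X).astype(int); print(u3)
a=cv2.imread('pics/w2.png')[95:215,305:455]; 
x0,y0=u3[0]-75,max(u3[1]-60,0); b=cv2.imread('pics/w3.png')[y0:y0+120,x0:x0+150]; print('off',x0,y0)
cv2.imwrite('pics/pair.png',np.hstack([cv2.resize(i,(400,320),interpolation=cv2.INTER_CUBIC) for i in (a,b)]))
E
```

```text
4.95 [ 0.59180204 -0.26979675  0.25323841] [-3.13772465e+00 -1.75757951e-03  1.46025380e+00]
[292 203]
off 217 143
```

View pics/pair.png

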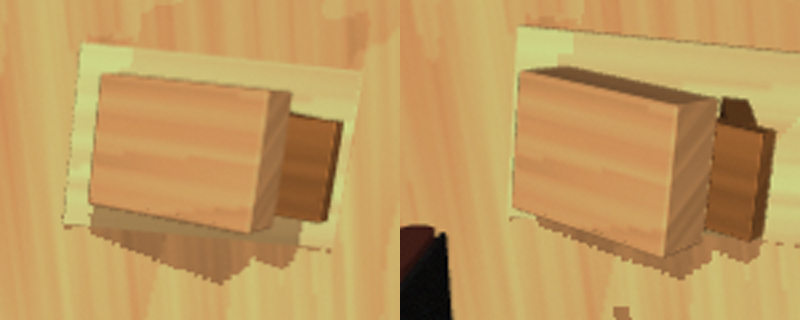

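The pair shows all four face corners in both views. The high end is to the right, away from the robot. Next I'll triangulate them.

```bash
python3 - <<'E'
from h import *; import json
w2,w3=[json.load(open(f'w{i}.json')) for i in (2,3)]
k=150/400
A=lambda u,v:(305+u*k-.3,95+v*k-.3); B=lambda u,v:(217+(u-400)*k-.3,143+v*k-.3)
P={}
for n,a,b in [('lowT',(102,74),(518,71)),('lowB',(90,205),(513,208)),('hiT',(266,92),(680,105)),('hiB',(253,233),(667,257)),('eT',(291,94),(716,98)),('eB',(276,223),(712,236))]:
    P[n],r=tri([(w2,A(*a)),(w3,B(*b))]); print(n,np.round(P[n],4),r)
low=(P['lowT']+P['lowB'])/2; hi=(P['hiT']+P['hiB'])/2
x=hi-low; y=(P['lowT']+P['hiT']-P['lowB']-P['hiB'])/2
print('len',np.linalg.norm(x),'wid',np.linalg.norm(y),'slope',np.degrees(np.arctan2(x[2],np.hypot(*x[:2]))),'yawx',np.arctan2(x[1],x[0]),'yawy',np.arctan2(y[1],y[0])-np.pi/2, 'y z',y[2])
n=np.cross(x,y); n/=np.linalg.norm(n); c=(low+hi)/2; print('face c',c,'n',n,'center',c-.015*n)
E
```

```text
lowT [ 0.527  -0.2518  0.0503] [0.4 0.4]
lowB [ 0.5155 -0.3098  0.0478] [0.5 0.5]
hiT [ 0.5915 -0.2664  0.0837] [0.1 0.1]
hiB [ 0.5804 -0.3226  0.0916] [0.1 0.1]
eT [ 0.6056 -0.2688  0.0675] [0.5 0.5]
eB [ 0.5978 -0.3263  0.0605] [0.4 0.4]
len 0.07653906783672246 wid 0.058295144472010875 slope 30.272521473690976 yawx -0.20908912957341977 yawy -0.1951578044147526 y z -0.002669227663725446
face c [ 0.5535945  -0.28764986  0.06832187] n [-0.48611663  0.13642301  0.86317981] center [ 0.56088625 -0.2896962   0.05537417]
```

The blank's centre is near (0.561, −0.290, 0.055) with yaw −0.20; its size and slope agree with the text. The clamp's yaw is −0.183 and the bar is at (0.436, −0.015). Now I'll go over the bar.

Request:
{"api": "send_rows", "payload": {
  "targets": [
    [0, 0, 0, 0.092],
    [0.165, -0.148, 0.0985, 0],
    [0.165, -0.148, 0.0985, 0],
    [0.165, -0.148, 0.0985, 0],
    [0.165, -0.148, 0.0985, 0]
  ],
  "claw": 0.4
}}

```text
t: 5.42
tcp_pos: [0.5207, -0.1581, 0.198]
eef_rot: [3.138, 0.001, 1.382]
force: [0.5, 0.7, -0.1]
gripper_width: 0.658
finger_force: 0.0
```

Request:
{"api": "send_rows", "payload": {
  "targets": [
    [0.165, -0.148, 0.0985, 0],
    [0.165, -0.148, 0.0985, 0],
    [0.165, -0.148, 0.0985, 0],
    [0.165, -0.148, 0.0985, 0],
    [0.165, -0.148, 0.0985, 0]
  ]
}}

```text
t: 5.83
tcp_pos: [0.4351, -0.0157, 0.124]
eef_rot: [3.137, -0.0, 1.382]
force: [-0.6, 0.7, -0.1]
gripper_width: 0.6
finger_force: 0.0
```

Request:
{"api": "send_rows", "payload": {
  "targets": [
    [0, 0, 0, 0],
    [0, 0, 0, 0]
  ]
}}

```text
t: 6.0
tcp_pos: [0.4353, -0.0157, 0.1236]
eef_rot: [3.139, 0.0, 1.385]
force: [0.7, 0.3, 0.6]
gripper_width: 0.594
finger_force: 0.0
```

```bash
python3 - <<'E'
from h import *; import json
s=ctrl.sense(); print(s['t'],s['tcp_pos'],s['eef_rot'])
m=vision.camera_model('wrist'); im=save('wrist','w4.png')
json.dump({k:np.array(v).tolist() for k,v in m.items()},open('w4.json','w'))
rows_to([.4363,-.0148,.12])
E
```

```text
6.0 [ 0.43528386 -0.01571704  0.12364722] [3.13905623e+00 1.14416184e-04 1.38522693e+00]
tool shift/150mm [ 0.012 -0.003  0.03 ] yaw now 1.3837899786932835 R [[0.19, 0.98, 0.0], [0.98, -0.19, -0.0], [-0.0, 0.0, -1.0]]
```

View pics/w4.png

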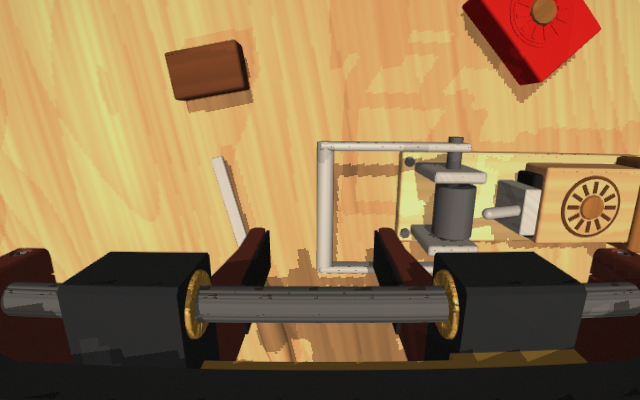

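w4 shows the bar at column 325, rows 143–272 (middle row 207), and the rosette at (592,206). I'll triangulate it with w1.

```bash
python3 - <<'E'
from h import *; import json
w1,w4=[json.load(open(f'w{i}.json')) for i in (1,4)]
for n,a,b in [('bar',(242,91),(325.5,207)),('b1',(243,50),(323.5,146)),('b2',(241,132),(328,269)),('ros',(416,104),(592,206)),('ham',(323,94),(453,212))]:
    X,r=tri([(w1,a),(w4,b)]); print(n,np.round(X,4),r)
c=onz(w4,(325.5,207),.05); d=onz(w4,(592,206),.044)-c; print(c,onz(w4,(592,206),.044),np.arctan2(d[1],d[0]),np.hypot(*d[:2]))
print(proj(w4,ctrl.sense()['tcp_pos']))
E
```

```text
bar [ 0.4374 -0.0142  0.0494] [1.3 1.3]
b1 [0.445  0.0296 0.0521] [0.1 0.1]
b2 [ 0.43   -0.0607  0.053 ] [1.9 1.9]
ros [ 0.639  -0.0523  0.045 ] [0.1 0.1]
ham [ 0.5282 -0.031   0.0564] [2. 2.]
[ 0.43851758 -0.01344627  0.05      ] [ 0.63984372 -0.05260719  0.044     ] -0.19211582618191103 0.20509947148957053
[324.47301956 251.26162002]
```

Bar and rosette heights agree with the text (0.049 and 0.045). Now I'll descend and grip the bar.

Request:
{"api": "send_rows", "payload": {
  "targets": [
    [0.012, 0.012, 0.15, 0],
    [0, 0, 0.16, 0],
    [0, 0, 0.16, 0],
    [0, 0, 0.15, 0],
    [0, 0, 0, 0]
  ]
}}

```text
t: 6.47
tcp_pos: [0.4369, -0.0161, 0.0267]
eef_rot: [-3.137, 0.001, 1.381]
force: [-1.0, 0.6, -0.4]
gripper_width: 0.601
finger_force: 0.0
```

Request:
{"api": "send_rows", "payload": {
  "targets": [
    [0, 0, 0, 0],
    [0, 0, 0, 0],
    [0, 0, 0, 0],
    [0, 0, 0, 0],
    [0, 0, 0, 0]
  ],
  "claw": 1,
  "squeeze": 40
}}

```text
t: 6.88
tcp_pos: [0.4392, -0.0152, 0.0311]
eef_rot: [3.139, -0.0, 1.382]
force: [0.2, 0.4, 0.2]
gripper_width: 0.258
finger_force: 0.0
```

Request:
{"api": "send_rows", "payload": {
  "targets": [
    [0, 0, 0, 0],
    [0, 0, 0, 0],
    [0, 0, 0, 0]
  ]
}}

```text
t: 7.13
tcp_pos: [0.4377, -0.0149, 0.0302]
eef_rot: [-3.14, 0.0, 1.383]
force: [-4.5, 0.5, 5.6]
gripper_width: 0.127
finger_force: 40.0
```

Gripped: opening 0.127, about 11 mm. Now I'll follow the arc open.

Request:
{"api": "send_rows", "payload": {
  "targets": [
    [0, 0.0067, -0.0896, 0],
    [0, 0.0201, -0.0877, 0],
    [0, 0.0329, -0.0837, 0],
    [0, 0.0451, -0.0778, 0],
    [0, 0.0562, -0.0702, 0]
  ]
}}

```text
t: 7.55
tcp_pos: [0.4589, -0.019, 0.0923]
eef_rot: [-3.133, 0.001, 1.383]
force: [-11.9, 1.2, 13.1]
gripper_width: 0.126
finger_force: 40.0
```

Request:
{"api": "send_rows", "payload": {
  "targets": [
    [0, 0.0661, -0.061, 0],
    [0, 0.0744, -0.0505, 0],
    [0, 0.0811, -0.0388, 0],
    [0, 0.0283, -0.0102, 0],
    [0, 0, 0, 0]
  ]
}}

```text
t: 7.97
tcp_pos: [0.4984, -0.0269, 0.1171]
eef_rot: [-3.14, 0.001, 1.382]
force: [-8.2, -1.1, 9.3]
gripper_width: 0.122
finger_force: 40.0
```

The lever is open: the bar travelled 62 mm along and 87 mm up, as it should. I'll release, rise, move over the carved piece and turn 90°.

Request:
{"api": "send_rows", "payload": {
  "targets": [
    [0, 0, 0, 0],
    [0, 0, 0, 0],
    [0, 0, 0, 0],
    [0, 0, -0.2, 0],
    [0, 0, -0.25, 0]
  ],
  "claw": 0
}}

```text
t: 8.38
tcp_pos: [0.497, -0.0262, 0.1793]
eef_rot: [-3.134, 0.0, 1.383]
force: [0.7, 0.0, -0.5]
gripper_width: 0.466
finger_force: 0.0
```

Request:
{"api": "send_rows", "payload": {
  "targets": [
    [0, 0, -0.25, 0],
    [0.002, 0.238, 0, 0],
    [0.002, 0.238, 0, 0],
    [0.002, 0.238, 0, 0],
    [0.002, 0.238, 0, 0]
  ]
}}

```text
t: 8.8
tcp_pos: [0.641, -0.0523, 0.2203]
eef_rot: [3.14, -0.0, 1.383]
force: [0.4, 0.3, -0.8]
gripper_width: 0.844
finger_force: 0.0
```

Request:
{"api": "send_rows", "payload": {
  "targets": [
    [0, 0, 0, -0.154],
    [0, 0, 0, -0.154],
    [0, 0, 0, -0.154],
    [0, 0, 0, -0.154],
    [0, 0, 0, -0.154]
  ]
}}

```text
t: 9.22
tcp_pos: [0.6396, -0.052, 0.2195]
eef_rot: [-3.141, -0.0, 1.993]
force: [-0.2, -0.7, 1.0]
gripper_width: 0.999
finger_force: 0.0
```

Request:
{"api": "send_rows", "payload": {
  "targets": [
    [0, 0, 0, -0.154],
    [0, 0, 0, -0.154],
    [0, 0, 0, -0.154],
    [0, 0, 0, -0.154],
    [0, 0, 0, -0.154]
  ]
}}

```text
t: 9.63
tcp_pos: [0.6395, -0.052, 0.2198]
eef_rot: [3.141, -0.0, 2.598]
force: [0.8, -0.4, 0.5]
gripper_width: 0.999
finger_force: 0.0
```

Request:
{"api": "send_rows", "payload": {
  "targets": [
    [0, 0, 0, -0.154],
    [0, 0, 0, -0.154],
    [0, 0, 0, -0.154],
    [0, 0, 0, 0],
    [0, 0, 0, 0]
  ]
}}

```text
t: 10.05
tcp_pos: [0.6394, -0.052, 0.2199]
eef_rot: [3.142, -0.0, 2.951]
force: [0.0, -0.9, 0.6]
gripper_width: 0.997
finger_force: 0.0
```

```bash
python3 - <<'E'
from h import *; import json
s=ctrl.sense(); print(s['t'],s['tcp_pos'],s['eef_rot'])
m=vision.camera_model('wrist'); im=save('wrist','w5.png')
json.dump({k:np.array(v).tolist() for k,v in m.items()},open('w5.json','w'))
rows_to([.6385,-.0525,.12])
E
```

```text
10.05 [ 0.63940458 -0.05204085  0.2198524 ] [ 3.14152651e+00 -8.91960997e-05  2.95127841e+00]
tool shift/150mm [ 0.005 -0.004  0.666] yaw now 2.9510711331752195 R [[-0.98, 0.19, -0.0], [0.19, 0.98, 0.0], [0.0, 0.0, -1.0]]
```

View pics/w5.png

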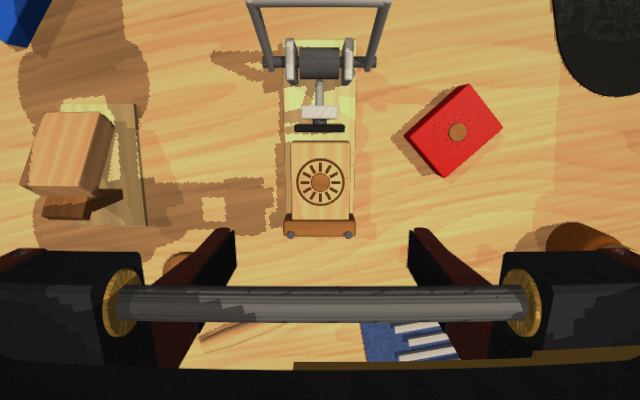

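w5 shows the lever open with a clear gap between the pad (320,128) and the piece, and the rosette at (320,182). The red block stays clear of the fingers. I'll descend and grip.

Request:
{"api": "send_rows", "payload": {
  "targets": [
    [0.003, -0.003, 0.22, 0],
    [0, 0, 0.23, 0],
    [0, 0, 0.23, 0],
    [0, 0, 0.23, 0],
    [0, 0, 0.22, 0]
  ]
}}

```text
t: 10.52
tcp_pos: [0.6385, -0.0524, 0.0488]
eef_rot: [3.142, -0.0, 2.951]
force: [-0.5, -0.9, 0.2]
gripper_width: 0.998
finger_force: 0.0
```

Request:
{"api": "send_rows", "payload": {
  "targets": [
    [0, 0, 0.14, 0],
    [0, 0, 0.07, 0],
    [0, 0, 0, 0],
    [0, 0, 0, 0]
  ]
}}

```text
t: 10.85
tcp_pos: [0.6391, -0.0525, 0.0197]
eef_rot: [3.142, 0.0, 2.954]
force: [0.3, -0.5, 0.8]
gripper_width: 1.001
finger_force: 0.0
```

Request:
{"api": "send_rows", "payload": {
  "targets": [
    [0, 0, 0, 0],
    [0, 0, 0, 0],
    [0, 0, 0, 0],
    [0, 0, 0, 0],
    [0, 0, 0, 0]
  ],
  "claw": 1,
  "squeeze": 15
}}

```text
t: 11.27
tcp_pos: [0.6394, -0.0526, 0.0202]
eef_rot: [-3.142, 0.002, 2.955]
force: [0.4, 0.9, 5.4]
gripper_width: 0.684
finger_force: 15.0
```

```bash
python3 - <<'E'
from h import *; import json
w5,w1,w4=[json.load(open(f'w{i}.json')) for i in (5,1,4)]
print(np.round(onz(w5,(320,182),.044),4),tri([(w5,(320,182)),(w1,(416,104)),(w4,(592,206))]))
s=ctrl.sense(); print(s['gripper_width'],s['finger_force'],s['tcp_pos'],s['force'])
w=vision.grab_frame('top'); mt=vision.camera_model('top'); ms=vision.camera_model('scene')
# mat: dark blob centroid in top
im=cv2.imread('pics/top0.png'); g=im.max(2)[150:300,180:290]; n,l,st,c=cv2.connectedComponentsWithStats((g<60).astype(np.uint8)); i=1+np.argmax(st[1:,4]); uv=c[i]+[180,150]
print('mat',st[i],uv,onz(mt,uv,.003))
cnt,_=cv2.findContours((l==i).astype(np.uint8),0,2); print(cv2.fitEllipse(max(cnt,key=len)))
E
```

```text
[ 0.6382 -0.0523  0.044 ] (array([ 0.63832988, -0.05217943,  0.04570796]), array([0.5, 0.4, 0.3]))
0.6844035118206135 14.999273121356964 [ 0.63936079 -0.05261325  0.02017617] [0.42766457 0.94927618 5.35696076]
mat [  30   46   42   57 1999] [230.31665833 224.43071536] [0.5019531  0.30255264 0.003     ]
((50.20697784423828, 74.45970916748047), (44.2703971862793, 57.19987487792969), 179.25746154785156)
```

The piece is gripped at 60 mm width. The mat centre is at (0.502, 0.303). I'll lift and carry it there.

Request:
{"api": "send_rows", "payload": {
  "targets": [
    [0, 0, -0.1, 0],
    [0, 0, -0.23, 0],
    [0, 0, -0.23, 0],
    [0, 0, -0.24, 0],
    [0.134, 0.215, 0, 0]
  ]
}}

```text
t: 11.73
tcp_pos: [0.6292, -0.022, 0.1483]
eef_rot: [-3.14, 0.014, 2.949]
force: [2.5, 0.3, 1.4]
gripper_width: 0.684
finger_force: 15.0
```

Request:
{"api": "send_rows", "payload": {
  "targets": [
    [0.134, 0.215, 0, 0],
    [0.134, 0.215, 0, 0],
    [0.134, 0.215, 0, 0],
    [0.134, 0.215, 0, 0],
    [0.134, 0.215, 0, 0]
  ]
}}

```text
t: 12.15
tcp_pos: [0.5552, 0.1615, 0.139]
eef_rot: [3.142, -0.0, 2.954]
force: [-0.2, -0.0, -0.8]
gripper_width: 0.684
finger_force: 15.0
```

Request:
{"api": "send_rows", "payload": {
  "targets": [
    [0.134, 0.215, 0, 0],
    [0.134, 0.215, 0, 0],
    [0.134, 0.215, 0, 0],
    [0.134, 0.215, 0, 0],
    [0, 0, 0, 0]
  ]
}}

```text
t: 12.57
tcp_pos: [0.498, 0.3075, 0.1388]
eef_rot: [3.139, -0.002, 2.961]
force: [0.5, -0.2, -0.7]
gripper_width: 0.683
finger_force: 15.0
```

Request:
{"api": "send_rows", "payload": {
  "targets": [
    [0, 0, 0.22, 0],
    [0, 0, 0.22, 0],
    [0, 0, 0.22, 0],
    [0, 0, 0.15, 0],
    [0, 0, 0, 0]
  ]
}}

```text
t: 12.98
tcp_pos: [0.4981, 0.2998, 0.0112]
eef_rot: [-3.136, -0.008, 2.955]
force: [-0.1, 0.3, -1.6]
gripper_width: 0.685
finger_force: 15.0
```

Request:
{"api": "send_rows", "payload": {
  "targets": [
    [0, 0, 0.006, 0],
    [0, 0, 0.006, 0],
    [0, 0, 0, 0],
    [0, 0, 0, 0]
  ]
}}

```text
t: 13.32
tcp_pos: [0.5024, 0.3022, 0.0181]
eef_rot: [3.139, 0.003, 2.955]
force: [0.5, 0.3, -0.8]
gripper_width: 0.682
finger_force: 15.0
```

Request:
{"api": "send_rows", "payload": {
  "targets": [
    [0, 0, 0.025, 0],
    [0, 0, 0.022, 0],
    [0, 0, 0, 0],
    [0, 0, 0, 0],
    [0, 0, 0, 0]
  ]
}}

```text
t: 13.73
tcp_pos: [0.5014, 0.3019, 0.009]
eef_rot: [3.141, 0.001, 2.955]
force: [0.5, 0.6, 1.5]
gripper_width: 0.683
finger_force: 15.0
```

Request:
{"api": "send_rows", "payload": {
  "targets": [
    [0, 0, 0.006, 0],
    [0, 0, 0.006, 0],
    [0, 0, 0, 0],
    [0, 0, 0, 0]
  ]
}}

```text
t: 14.07
tcp_pos: [0.5015, 0.3018, 0.009]
eef_rot: [3.141, 0.001, 2.955]
force: [-3.2, -2.3, 10.0]
gripper_width: 0.68
finger_force: 15.0
```

It's in contact with the mat. I'll release, rise, and travel above the open lever to the blank.

Request:
{"api": "send_rows", "payload": {
  "targets": [
    [0, 0, -0.003, 0],
    [0, 0, 0, 0],
    [0, 0, 0, 0],
    [0, 0, 0, 0],
    [0, 0, -0.1, 0]
  ],
  "claw": 0
}}

```text
t: 14.48
tcp_pos: [0.4991, 0.3006, 0.0186]
eef_rot: [-3.137, -0.005, 2.955]
force: [-0.2, 0.5, -1.2]
gripper_width: 0.989
finger_force: 0.0
```

Request:
{"api": "send_rows", "payload": {
  "targets": [
    [0, 0, -0.26, 0],
    [0, 0, -0.26, 0],
    [0, 0, -0.26, 0],
    [0, 0, -0.26, 0],
    [0, 0, -0.26, 0]
  ]
}}

```text
t: 14.9
tcp_pos: [0.5008, 0.3015, 0.2189]
eef_rot: [-3.141, -0.0, 2.955]
force: [0.2, 0.5, 0.1]
gripper_width: 1.004
finger_force: 0.0
```

```bash
python3 - <<'E'
from h import *
s=ctrl.sense(); print(s['t'],s['tcp_pos'])
save('wrist','w6.png'); rows_to([.561,-.290,.22])
E
```

```text
14.9 [0.50081236 0.30154551 0.21891891]
tool shift/150mm [-1.115 -3.81   0.04 ] yaw now 2.954797045181922 R [[-0.98, 0.19, 0.01], [0.19, 0.98, 0.01], [-0.01, 0.01, -1.0]]
```

View pics/w6.png

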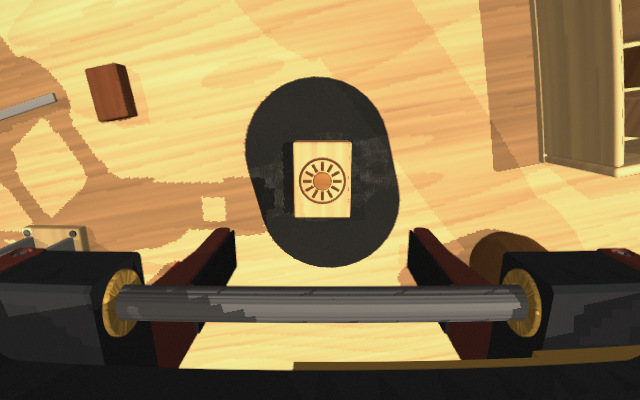

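The carved piece lies flat in the middle of the mat, at (322,180). Next, over to the blank.

Request:
{"api": "send_rows", "payload": {
  "targets": [
    [-0.0697, -0.238, 0, 0],
    [-0.0697, -0.238, 0, 0],
    [-0.0697, -0.238, 0, 0],
    [-0.0697, -0.238, 0, 0],
    [-0.0697, -0.238, 0, 0]
  ]
}}

```text
t: 15.37
tcp_pos: [0.5192, 0.1151, 0.2168]
eef_rot: [-3.141, -0.0, 2.955]
force: [1.9, 0.2, -0.6]
gripper_width: 1.001
finger_force: 0.0
```

Request:
{"api": "send_rows", "payload": {
  "targets": [
    [-0.0697, -0.238, 0, 0],
    [-0.0697, -0.238, 0, 0],
    [-0.0697, -0.238, 0, 0],
    [-0.0697, -0.238, 0, 0],
    [-0.0697, -0.238, 0, 0]
  ]
}}

```text
t: 15.78
tcp_pos: [0.5374, -0.0703, 0.2169]
eef_rot: [3.142, -0.0, 2.955]
force: [0.5, 0.0, 1.0]
gripper_width: 1.001
finger_force: 0.0
```

Request:
{"api": "send_rows", "payload": {
  "targets": [
    [-0.0697, -0.238, 0, 0],
    [-0.0697, -0.238, 0, 0],
    [-0.0697, -0.238, 0, 0],
    [-0.0697, -0.238, 0, 0],
    [-0.0697, -0.238, 0, 0]
  ]
}}

```text
t: 16.2
tcp_pos: [0.5556, -0.2554, 0.2167]
eef_rot: [3.141, -0.001, 2.955]
force: [0.3, 0.7, -0.3]
gripper_width: 0.999
finger_force: 0.0
```

Request:
{"api": "send_rows", "payload": {
  "targets": [
    [-0.0697, -0.238, 0, 0.02],
    [0, 0, 0, 0],
    [0, 0, 0, 0]
  ]
}}

```text
t: 16.45
tcp_pos: [0.5589, -0.2924, 0.2155]
eef_rot: [3.141, -0.003, 2.936]
force: [0.7, 0.0, -0.2]
gripper_width: 1.001
finger_force: 0.0
```

```bash
python3 - <<'E'
from h import *; import json
m=vision.camera_model('wrist'); s=ctrl.sense(); im=save('wrist','w7.png')
json.dump({k:np.array(v).tolist() for k,v in m.items()},open('w7.json','w'))
rows_to([.561,-.290,.036])
print(s['tcp_pos'],[(np.round(d['uv']).tolist(),d['confidence']) for d in vision.look_for('blank_center','wrist')])
# refine block corners: Shi-Tomasi near predicted corners, compare with projection of model
from scipy.spatial.transform import Rotation as Ro
from scipy.optimize import least_squares
k=150/400
A=lambda u,v:(305+u*k-.3,95+v*k-.3); B=lambda u,v:(217+(u-400)*k-.3,143+v*k-.3)
w2,w3=[json.load(open(f'w{i}.json')) for i in (2,3)]
ob=[((-40,30,15),(102,74),(518,71)),((-40,-30,15),(90,205),(513,208)),((40,30,15),(266,92),(680,105)),((40,-30,15),(253,233),(667,257)),((40,30,-15),(291,94),(716,98)),((40,-30,-15),(276,223),(712,236))]
def X(p,c): return p[:3]+Ro.from_euler('ZY',[p[3],-p[4]]).as_matrix()@(np.array(c)/1000)
f=lambda p:np.concatenate([np.r_[proj(w2,X(p,c))-A(*a),proj(w3,X(p,c))-B(*b)] for c,a,b in ob])
r=least_squares(f,[.561,-.29,.055,-.2,.59],loss='soft_l1'); print(np.round(r.x,4),'slope',np.degrees(r.x[4]),'rms px',np.sqrt((f(r.x)**2).mean()))
print('pred w7',[np.round(proj(m,X(r.x,c)),0).tolist() for c,_,_ in ob])
g=cv2.cvtColor(im,cv2.COLOR_RGB2GRAY)
for c,_,_ in ob:
    q=proj(m,X(r.x,c)); 
    if 15<q[0]<625 and 15<q[1]<385:
        mask=np.zeros_like(g); cv2.circle(mask,tuple(int(v) for v in q),9,255,-1)
        print(c,cv2.goodFeaturesToTrack(g,3,.05,4,mask=mask).reshape(-1,2).tolist())
E
```

```text
tool shift/150mm [-0.012  0.007  1.202] yaw now 2.937944734727141 R [[-0.98, 0.2, -0.0], [0.2, 0.98, 0.0], [0.0, 0.0, -1.0]]
[ 0.55892832 -0.29235793  0.21550935] [([241.0, 29.0], 0.92), ([324.0, 190.0], 0.64)]
[ 0.5613 -0.2899  0.0521 -0.19    0.5827] slope 33.388175289828425 rms px 0.9003576256704949
pred w7 [[353.0, 144.0], [292.0, 145.0], [357.0, 222.0], [290.0, 224.0], [355.0, 231.0], [293.0, 232.0]]
(-40, 30, 15) [[354.0, 145.0], [345.0, 145.0]]
(-40, -30, 15) [[293.0, 146.0], [287.0, 146.0]]
(40, 30, 15) [[356.0, 224.0]]
(40, -30, 15) [[292.0, 224.0], [293.0, 230.0], [296.0, 225.0]]
(40, 30, -15) [[356.0, 224.0], [354.0, 231.0]]
(40, -30, -15) [[296.0, 239.0], [292.0, 224.0], [293.0, 230.0]]
```

The model fit gives the blank centre (0.561, −0.290, 0.052), yaw −0.19, slope 33°, and its corners agree with the new view within 2 px. I'll descend and grip.

Request:
{"api": "send_rows", "payload": {
  "targets": [
    [-0.006, 0.008, 0.23, -0.016],
    [-0.006, 0.008, 0.23, 0],
    [0, 0, 0.23, 0],
    [0, 0, 0.23, 0],
    [0, 0, 0.2, 0]
  ]
}}

```text
t: 16.97
tcp_pos: [0.5616, -0.2863, 0.0475]
eef_rot: [3.141, -0.0, 2.954]
force: [-0.2, -0.4, -0.2]
gripper_width: 1.001
finger_force: 0.0
```

Request:
{"api": "send_rows", "payload": {
  "targets": [
    [0, 0, 0.097, 0],
    [0, 0, 0, 0],
    [0, 0, 0, 0]
  ]
}}

```text
t: 17.22
tcp_pos: [0.5617, -0.287, 0.0347]
eef_rot: [3.141, -0.001, 2.954]
force: [0.8, -0.3, 0.8]
gripper_width: 1.009
finger_force: 0.0
```

Request:
{"api": "send_rows", "payload": {
  "targets": [
    [0, 0, 0, 0],
    [0, 0, 0, 0],
    [0, 0, 0, 0],
    [0, 0, 0, 0],
    [0, 0, 0, 0]
  ],
  "claw": 1,
  "squeeze": 15
}}

```text
t: 17.63
tcp_pos: [0.5623, -0.2893, 0.0363]
eef_rot: [-3.14, 0.002, 2.951]
force: [0.3, -1.7, 3.8]
gripper_width: 0.686
finger_force: 15.0
```

Gripped at 60 mm, but the fingertips sit too low to level the blank later. I'll regrip 8 mm higher and then lift it straight up.

Request:
{"api": "send_rows", "payload": {
  "targets": [
    [0, 0, 0, 0],
    [0, 0, 0, 0],
    [0, 0, -0.025, 0],
    [0, 0, -0.028, 0],
    [0, 0, 0, 0]
  ],
  "claw": 0.15
}}

```text
t: 18.05
tcp_pos: [0.5622, -0.2888, 0.044]
eef_rot: [-3.141, 0.001, 2.952]
force: [-0.6, 0.1, 0.3]
gripper_width: 0.855
finger_force: 0.0
```

Request:
{"api": "send_rows", "payload": {
  "targets": [
    [0, 0, 0, 0],
    [0, 0, 0, 0],
    [0, 0, 0, 0],
    [0, 0, 0, 0],
    [0, 0, 0, 0]
  ],
  "claw": 1,
  "squeeze": 15
}}

```text
t: 18.47
tcp_pos: [0.5617, -0.2886, 0.0427]
eef_rot: [-3.142, -0.0, 2.952]
force: [-0.8, 0.1, 0.4]
gripper_width: 0.684
finger_force: 15.0
```

Request:
{"api": "send_rows", "payload": {
  "targets": [
    [0, 0, -0.08, 0],
    [0, 0, -0.15, 0],
    [0, 0, -0.2, 0],
    [0, 0, -0.2, 0],
    [0, 0, 0, 0]
  ]
}}

```text
t: 18.88
tcp_pos: [0.564, -0.2899, 0.1461]
eef_rot: [-3.138, 0.011, 2.952]
force: [0.9, -0.8, 1.2]
gripper_width: 0.685
finger_force: 14.9
```

Request:
{"api": "send_rows", "payload": {
  "targets": [
    [0, 0, 0, 0],
    [0, 0, 0, 0]
  ]
}}

```text
t: 19.05
tcp_pos: [0.5615, -0.2884, 0.1367]
eef_rot: [3.141, -0.001, 2.952]
force: [0.3, 0.1, -2.0]
gripper_width: 0.682
finger_force: 14.9
```

```bash
python3 - <<'E'
from h import *
print(ctrl.sense()['t']); save('wrist','w8.png'); save('scene','s8.png'); rows_to([.60,-.165,.135])
E
```

```text
19.05
tool shift/150mm [-0.101  0.855  0.001] yaw now 2.951771098299923 R [[-0.98, 0.19, -0.0], [0.19, 0.98, 0.0], [0.0, 0.0, -1.0]]
```

Request:
{"api": "send_rows", "payload": {
  "targets": [
    [-0.025, 0.214, 0, 0],
    [-0.025, 0.214, 0, 0],
    [-0.025, 0.214, 0, 0],
    [-0.025, 0.214, 0, 0],
    [0, 0, 0, 0]
  ]
}}

```text
t: 19.57
tcp_pos: [0.6013, -0.1596, 0.1352]
eef_rot: [3.138, -0.003, 2.957]
force: [-0.1, 0.1, -1.4]
gripper_width: 0.681
finger_force: 14.9
```

Request:
{"api": "send_rows", "payload": {
  "targets": [
    [0, 0, 0.17, 0],
    [0, 0, 0.18, 0],
    [0, 0, 0.18, 0],
    [0, 0, 0.14, 0],
    [0, 0, 0, 0]
  ]
}}

```text
t: 19.98
tcp_pos: [0.5964, -0.1642, 0.0288]
eef_rot: [3.14, -0.012, 2.952]
force: [-1.3, -0.0, -2.2]
gripper_width: 0.685
finger_force: 14.9
```

Request:
{"api": "send_rows", "payload": {
  "targets": [
    [0, 0, 0, 0],
    [0, 0, 0, 0],
    [0, 0, 0, 0]
  ],
  "squeeze": 6
}}

```text
t: 20.23
tcp_pos: [0.6017, -0.1659, 0.0389]
eef_rot: [-3.141, 0.003, 2.952]
force: [0.3, 0.1, 0.5]
gripper_width: 0.683
finger_force: 6.0
```

Request:
{"api": "send_rows", "payload": {
  "targets": [
    [0, 0, 0.03, 0],
    [0, 0, 0.03, 0],
    [0, 0, 0.02, 0],
    [0, 0, 0.02, 0],
    [0, 0, 0, 0]
  ]
}}

```text
t: 20.65
tcp_pos: [0.6002, -0.1651, 0.0208]
eef_rot: [3.141, -0.001, 2.952]
force: [0.2, 0.3, -0.7]
gripper_width: 0.685
finger_force: 6.0
```

Request:
{"api": "send_rows", "payload": {
  "targets": [
    [0, 0, 0.02, 0],
    [0, 0, 0.02, 0],
    [0, 0, 0.02, 0],
    [0, 0, 0, 0],
    [0, 0, 0, 0]
  ]
}}

```text
t: 21.07
tcp_pos: [0.6021, -0.1656, 0.0141]
eef_rot: [-3.141, 0.004, 2.952]
force: [3.2, -0.3, 4.8]
gripper_width: 0.683
finger_force: 6.0
```

```bash
python3 - <<'E'
from h import *
save('scene','s9.png')
E
```

Request:
{"api": "send_rows", "payload": {
  "targets": [
    [0, 0, 0.015, 0],
    [0, 0, 0.015, 0],
    [0, 0, 0, 0],
    [0, 0, 0, 0]
  ]
}}

```text
t: 21.45
tcp_pos: [0.6014, -0.1656, 0.0091]
eef_rot: [-3.141, 0.002, 2.952]
force: [3.2, -0.4, 5.5]
gripper_width: 0.683
finger_force: 6.0
```

Request:
{"api": "send_rows", "payload": {
  "targets": [
    [0, 0, 0.015, 0],
    [0, 0, 0, 0],
    [0, 0, 0, 0],
    [0, 0, 0, 0]
  ]
}}

```text
t: 21.78
tcp_pos: [0.6008, -0.1655, 0.0063]
eef_rot: [-3.141, 0.0, 2.952]
force: [3.4, -0.4, 3.9]
gripper_width: 0.682
finger_force: 6.0
```

Request:
{"api": "send_rows", "payload": {
  "targets": [
    [0, 0, 0.012, 0],
    [0, 0, 0.008, 0],
    [0, 0, 0, 0],
    [0, 0, 0, 0]
  ]
}}

```text
t: 22.12
tcp_pos: [0.6002, -0.1653, 0.0025]
eef_rot: [-3.142, -0.001, 2.952]
force: [2.7, -1.1, 3.9]
gripper_width: 0.68
finger_force: 6.0
```

```bash
python3 - <<'E'
from h import *
save('scene','s10.png'); a=cv2.imread('pics/s9.png');b=cv2.imread('pics/s10.png')
ms=vision.camera_model('scene'); q=proj(ms,np.array([.6,-.165,.02])); print(q)
x,y=int(q[0])-50,int(q[1])-50
cv2.imwrite('pics/pair2.png',np.hstack([cv2.resize(i[y:y+100,x:x+100],(400,400),interpolation=cv2.INTER_CUBIC) for i in (a,b)]))
E
```

```text
[296.66795482 246.6245593 ]
```

Request:
{"api": "send_rows", "payload": {
  "targets": [
    [0, 0, 0, 0],
    [0, 0, 0, 0],
    [0, 0, 0, 0]
  ],
  "squeeze": 3
}}

```text
t: 22.42
tcp_pos: [0.5999, -0.1651, 0.0021]
eef_rot: [3.141, -0.002, 2.952]
force: [0.7, -0.3, 0.4]
gripper_width: 0.683
finger_force: 3.0
```

Request:
{"api": "send_rows", "payload": {
  "targets": [
    [0, 0, 0, 0],
    [0, 0, 0, 0],
    [0, 0, 0, 0],
    [0, 0, 0, 0]
  ],
  "claw": 0.25
}}

```text
t: 22.75
tcp_pos: [0.6004, -0.1652, 0.0027]
eef_rot: [3.141, -0.001, 2.952]
force: [-0.0, -0.1, 0.9]
gripper_width: 0.75
finger_force: 0.0
```

Request:
{"api": "send_rows", "payload": {
  "targets": [
    [0, 0, -0.25, 0],
    [0, 0, -0.25, 0],
    [0, 0, -0.25, 0],
    [0, 0, -0.25, 0],
    [0, 0, -0.25, 0]
  ],
  "claw": 0
}}

```text
t: 23.17
tcp_pos: [0.6003, -0.1652, 0.1923]
eef_rot: [3.142, -0.0, 2.952]
force: [0.7, 0.9, 0.1]
gripper_width: 1.001
finger_force: 0.0
```

Request:
{"api": "send_rows", "payload": {
  "targets": [
    [0, 0, 0, 0],
    [0, 0, 0, 0]
  ]
}}

```text
t: 23.33
tcp_pos: [0.6019, -0.1657, 0.1943]
eef_rot: [-3.141, 0.006, 2.952]
force: [-0.0, 0.2, -0.9]
gripper_width: 1.002
finger_force: 0.0
```

```bash
python3 - <<'E'
from h import *; import json
m=vision.camera_model('wrist'); s=ctrl.sense(); im=save('wrist','w11.png'); print(s['t'],s['tcp_pos'],s['eef_rot'])
json.dump({k:np.array(v).tolist() for k,v in m.items()},open('w11.json','w'))
from scipy.spatial.transform import Rotation as Ro
g=cv2.cvtColor(im,cv2.COLOR_RGB2GRAY)
R=Ro.from_euler('z',-.19).as_matrix()
q=[proj(m,np.array([.6002,-.1653,.03])+R@np.array([a,b,0])) for a,b in [(-.04,.03),(.04,.03),(.04,-.03),(-.04,-.03)]]
print(np.round(q).tolist())
c=np.mean(q,0).astype(int); print(c, im[c[1],c[0]])
crop=im[c[1]-70:c[1]+70,max(c[0]-90,0):c[0]+90,::-1]; print('off',max(c[0]-90,0),c[1]-70,crop.shape)
cv2.imwrite('pics/crop11.png',cv2.resize(crop,None,fx=4,fy=4,interpolation=cv2.INTER_CUBIC))
print([(np.round(d['uv']).tolist(),d['confidence']) for d in vision.look_for('blank_center','wrist')])
# edge quad by segmentation from centre
hsv=cv2.GaussianBlur(im,(3,3),0); ff=hsv.copy(); mask=np.zeros((g.shape[0]+2,g.shape[1]+2),np.uint8)
for tol in (6,10,14):
    mask[:]=0; cv2.floodFill(ff.copy(),mask,tuple(int(v) for v in c),0,(tol,)*3,(tol,)*3,4|cv2.FLOODFILL_FIXED_RANGE*0|cv2.FLOODFILL_MASK_ONLY)
    cn,_=cv2.findContours(mask[1:-1,1:-1],0,2); b=max(cn,key=cv2.contourArea); print(tol,cv2.contourArea(b),np.round(cv2.boxPoints(cv2.minAreaRect(b))).tolist())
E
```

```text
23.3333 [ 0.60190098 -0.16569601  0.19431606] [-3.14075205  0.00638104  2.95171877]
[[352.0, 141.0], [351.0, 222.0], [291.0, 222.0], [289.0, 141.0]]
[320 181] [216 188 116]
off 230 111 (140, 180, 3)
[([99.0, 18.0], 0.75), ([321.0, 190.0], 0.65)]
6 49012.5 [[148.0, 282.0], [151.0, -4.0], [434.0, 0.0], [430.0, 286.0]]
10 155794.5 [[0.0, 0.0], [639.0, 0.0], [639.0, 284.0], [0.0, 284.0]]
14 251171.0 [[-0.0, 0.0], [639.0, 0.0], [639.0, 399.0], [0.0, 399.0]]
```

```bash
python3 - <<'E'
from h import *; import json
from scipy.signal import find_peaks
m=json.load(open('w11.json')); im=cv2.imread('pics/w11.png').astype(float)
def peaks(p,o):
    d=np.abs(np.diff(p,axis=0)).sum(1); i,_=find_peaks(d,height=8); return [(int(k+o),round(d[k])) for k in i]
for r0 in (150,170,190,210): print('rows',r0,peaks(im[r0:r0+15,270:375].mean(0),270))
for c0 in (295,310,325,338): print('cols',c0,peaks(im[115:255,c0:c0+10].mean(1),115))
E
```

```text
rows 150 [(280, 65), (286, 10), (291, 94), (310, 10), (316, 12), (341, 9), (350, 23), (353, 71)]
rows 170 [(271, 40), (280, 74), (291, 124), (310, 9), (318, 12), (325, 9), (334, 8), (351, 25), (353, 33), (367, 14)]
rows 190 [(292, 91), (309, 8), (319, 9), (325, 9), (334, 9), (351, 78), (366, 11)]
rows 210 [(272, 77), (281, 83), (285, 8), (292, 124), (301, 13), (320, 14), (325, 9), (334, 8), (352, 51), (366, 12)]
cols 295 [(140, 11), (148, 185), (151, 201), (229, 33)]
cols 310 [(138, 10), (144, 8), (148, 197), (151, 193), (229, 29)]
cols 325 [(135, 10), (139, 12), (148, 199), (151, 195), (229, 33), (232, 27)]
cols 338 [(134, 12), (148, 192), (151, 203), (229, 31)]
```

The blank now lies flat on the table, its top face spanning columns 292–352 and rows 151–229. Its centre is about (0.609, −0.166). I'll regrip at the centre, tips 5 mm above the table.

Request:
{"api": "send_rows", "payload": {
  "targets": [
    [-0.055, 0.007, 0.2, 0],
    [0, 0, 0.23, 0],
    [0, 0, 0.23, 0],
    [0, 0, 0.23, 0],
    [0, 0, 0.2, 0]
  ]
}}

```text
t: 23.85
tcp_pos: [0.6065, -0.165, 0.0213]
eef_rot: [3.141, -0.006, 2.952]
force: [-0.1, -0.1, -0.0]
gripper_width: 0.998
finger_force: 0.0
```

Request:
{"api": "send_rows", "payload": {
  "targets": [
    [0, 0, 0.11, 0],
    [0, 0, 0.05, 0],
    [0, 0, 0, 0],
    [0, 0, 0, 0]
  ]
}}

```text
t: 24.18
tcp_pos: [0.6075, -0.1653, 0.0007]
eef_rot: [3.141, -0.004, 2.952]
force: [1.0, -0.3, -0.3]
gripper_width: 1.001
finger_force: 0.0
```

Request:
{"api": "send_rows", "payload": {
  "targets": [
    [0, 0, 0, 0],
    [0, 0, 0, 0],
    [0, 0, 0, 0],
    [0, 0, 0, 0],
    [0, 0, 0, 0]
  ],
  "claw": 1,
  "squeeze": 15
}}

```text
t: 24.6
tcp_pos: [0.6089, -0.1659, 0.0028]
eef_rot: [-3.142, -0.0, 2.952]
force: [0.2, -0.3, -1.3]
gripper_width: 0.683
finger_force: 15.0
```

Request:
{"api": "send_rows", "payload": {
  "targets": [
    [0, 0, -0.1, 0],
    [0, 0, -0.2, 0],
    [0, 0, -0.2, 0],
    [0, 0, -0.1, 0],
    [-0.006, 0.15, 0, 0]
  ]
}}

```text
t: 25.02
tcp_pos: [0.6157, -0.1476, 0.0987]
eef_rot: [-3.139, 0.008, 2.948]
force: [-0.5, -0.3, -0.2]
gripper_width: 0.681
finger_force: 15.0
```

Request:
{"api": "send_rows", "payload": {
  "targets": [
    [-0.006, 0.18, 0, 0],
    [-0.006, 0.18, 0, 0],
    [-0.006, 0.17, 0, 0],
    [0, 0.1, 0, 0],
    [0, 0, 0, 0]
  ]
}}

```text
t: 25.43
tcp_pos: [0.6349, -0.0486, 0.0928]
eef_rot: [3.141, -0.0, 2.955]
force: [0.2, -0.0, -1.6]
gripper_width: 0.681
finger_force: 15.0
```

Request:
{"api": "send_rows", "payload": {
  "targets": [
    [0, 0, 0, 0],
    [0, 0, 0, 0],
    [0, 0, 0, 0]
  ]
}}

```text
t: 25.68
tcp_pos: [0.6344, -0.053, 0.0929]
eef_rot: [-3.141, -0.0, 2.95]
force: [-1.0, -0.0, -0.5]
gripper_width: 0.682
finger_force: 15.0
```

```bash
python3 - <<'E'
from h import *; import json
m=vision.camera_model('wrist'); s=ctrl.sense(); im=save('wrist','w12.png'); print(s['t'],s['tcp_pos'],s['eef_rot'])
json.dump({k:np.array(v).tolist() for k,v in m.items()},open('w12.json','w'))
rows_to([.6346,-.0515,.0168])
p=s['tcp_pos']
print('pred block top near/far',[proj(m,p+np.array([a*.982,-a*.188,.027])) for a in (-.04,.04)])
print('pad face, fence',[proj(m,np.array([.6385,-.0522,.043])+np.array([.982,-.188,0])*a) for a in (-.049,.040)])
from scipy.signal import find_peaks
d=im.astype(float)[100:260,300:340].mean(1); d=np.abs(np.diff(d,axis=0)).sum(1); i,_=find_peaks(d,height=12); print([(int(k+100),round(d[k])) for k in i])
E
```

```text
25.6833 [ 0.63442747 -0.05298332  0.09294999] [-3.14103956e+00 -1.25330096e-04  2.95033262e+00]
tool shift/150mm [0.001 0.01  0.508] yaw now 2.95010546037126 R [[-0.98, 0.19, -0.0], [0.19, 0.98, -0.0], [0.0, -0.0, -1.0]]
pred block top near/far [array([319.81265546, 181.08613409]), array([320.5673989 , 350.39618087])]
pad face, fence [array([322.63469207, 150.11887876]), array([322.93079471, 281.09075139])]
[(107, 89), (127, 134), (130, 20), (134, 168), (148, 343), (159, 13), (168, 16), (173, 224), (184, 112), (188, 16), (213, 20), (216, 23), (223, 21), (253, 39)]
```

The pad face is at row 148 and the block's near top edge at row 184, so I'll nudge it 1.5 mm toward the pad and lower.

Request:
{"api": "send_rows", "payload": {
  "targets": [
    [0.01, 0.008, 0.1, 0],
    [0, 0, 0.13, 0],
    [0, 0, 0.13, 0],
    [0, 0, 0.08, 0],
    [0, 0, 0, 0]
  ]
}}

```text
t: 26.15
tcp_pos: [0.6312, -0.0508, 0.0232]
eef_rot: [-3.141, -0.006, 2.951]
force: [-0.6, -0.7, -1.9]
gripper_width: 0.682
finger_force: 15.0
```

Request:
{"api": "send_rows", "payload": {
  "targets": [
    [0, 0, 0, 0],
    [0, 0, 0, 0],
    [0, 0, 0, 0]
  ]
}}

```text
t: 26.4
tcp_pos: [0.6344, -0.0505, 0.0289]
eef_rot: [3.141, 0.003, 2.951]
force: [-0.2, -0.1, -1.1]
gripper_width: 0.688
finger_force: 15.0
```

Request:
{"api": "send_rows", "payload": {
  "targets": [
    [0, 0, 0.02, 0],
    [0, 0, 0.02, 0],
    [0, 0, 0.012, 0],
    [0, 0, 0, 0],
    [0, 0, 0, 0]
  ]
}}

```text
t: 26.82
tcp_pos: [0.6332, -0.0501, 0.0189]
eef_rot: [-3.142, -0.001, 2.952]
force: [-0.3, 0.4, -0.4]
gripper_width: 0.683
finger_force: 15.0
```

Request:
{"api": "send_rows", "payload": {
  "targets": [
    [0, 0, 0.006, 0],
    [0, 0, 0.005, 0],
    [0, 0, 0, 0],
    [0, 0, 0, 0]
  ]
}}

```text
t: 27.15
tcp_pos: [0.6333, -0.0502, 0.0175]
eef_rot: [-3.142, -0.0, 2.952]
force: [-0.2, -0.2, -1.6]
gripper_width: 0.684
finger_force: 15.0
```

Request:
{"api": "send_rows", "payload": {
  "targets": [
    [0, 0, 0.005, 0],
    [0, 0, 0.005, 0],
    [0, 0, 0, 0],
    [0, 0, 0, 0]
  ]
}}

```text
t: 27.48
tcp_pos: [0.6336, -0.0502, 0.0168]
eef_rot: [3.142, 0.001, 2.952]
force: [-1.2, -0.3, 3.6]
gripper_width: 0.683
finger_force: 15.0
```

The blank is seated in the bed. I'll release, rise and look.

Request:
{"api": "send_rows", "payload": {
  "targets": [
    [0, 0, 0, 0],
    [0, 0, 0, 0],
    [0, 0, 0, 0],
    [0, 0, 0, 0],
    [0, 0, -0.15, 0]
  ],
  "claw": 0
}}

```text
t: 27.9
tcp_pos: [0.6303, -0.0498, 0.033]
eef_rot: [-3.141, -0.009, 2.952]
force: [-0.6, -0.4, -0.7]
gripper_width: 0.991
finger_force: 0.0
```

Request:
{"api": "send_rows", "payload": {
  "targets": [
    [0, 0, -0.25, 0],
    [0, 0, -0.25, 0],
    [0, 0, -0.25, 0],
    [0, 0, -0.25, 0],
    [0, 0, -0.21, 0]
  ]
}}

```text
t: 28.32
tcp_pos: [0.6335, -0.0502, 0.2232]
eef_rot: [3.141, 0.002, 2.952]
force: [0.8, 0.9, -0.4]
gripper_width: 1.0
finger_force: 0.0
```

```bash
python3 - <<'E'
from h import *; import json
m=vision.camera_model('wrist'); s=ctrl.sense(); im=save('wrist','w13.png'); print(s['t'],s['tcp_pos'],s['eef_rot'])
json.dump({k:np.array(v).tolist() for k,v in m.items()},open('w13.json','w'))
E
```

```text
28.3167 [ 0.63346654 -0.05020253  0.22320657] [3.14146169e+00 2.28258379e-03 2.95163602e+00]
```

View pics/w13.png

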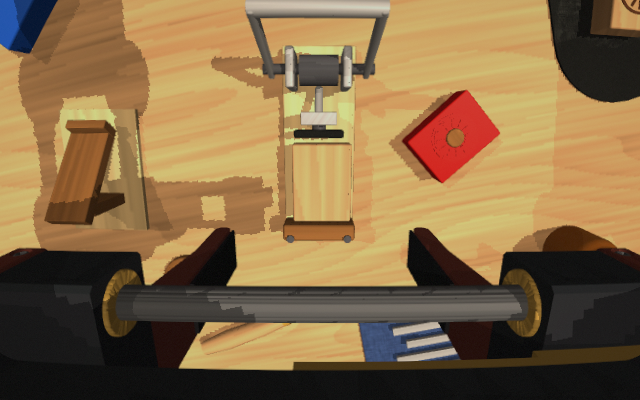

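The blank lies flat in the clamp between pad (row 133) and fence (row 222), in line with the bed. Now I'll turn and go to the bar.

Request:
{"api": "send_rows", "payload": {
  "targets": [
    [0, 0, 0, 0.154],
    [0, 0, 0, 0.154],
    [0, 0, 0, 0.154],
    [0, 0, 0, 0.154],
    [0, 0, 0, 0.154]
  ],
  "claw": 0.4
}}

```text
t: 28.78
tcp_pos: [0.6334, -0.0502, 0.2195]
eef_rot: [-3.141, -0.0, 2.341]
force: [-0.1, -0.5, -0.0]
gripper_width: 0.662
finger_force: 0.0
```

Request:
{"api": "send_rows", "payload": {
  "targets": [
    [0, 0, 0, 0.154],
    [0, 0, 0, 0.154],
    [0, 0, 0, 0.154],
    [0, 0, 0, 0.154],
    [0, 0, 0, 0.154]
  ]
}}

```text
t: 29.2
tcp_pos: [0.6334, -0.0502, 0.2195]
eef_rot: [-3.141, -0.0, 1.736]
force: [1.0, -0.2, -0.1]
gripper_width: 0.598
finger_force: 0.0
```

Request:
{"api": "send_rows", "payload": {
  "targets": [
    [0, 0, 0, 0.154],
    [0, 0, 0, 0.154],
    [0, 0, 0, 0.154],
    [0, 0, 0, 0],
    [0, 0, 0, 0]
  ]
}}

```text
t: 29.62
tcp_pos: [0.6333, -0.0502, 0.2196]
eef_rot: [-3.141, 0.0, 1.383]
force: [-0.4, -0.4, 0.3]
gripper_width: 0.6
finger_force: 0.0
```

Request:
{"api": "send_rows", "payload": {
  "targets": [
    [-0.004, -0.229, 0, 0],
    [-0.004, -0.229, 0, 0],
    [-0.004, -0.229, 0, 0],
    [-0.004, -0.229, 0, 0],
    [0, 0, 0, 0]
  ]
}}

```text
t: 30.03
tcp_pos: [0.4936, -0.0254, 0.2202]
eef_rot: [-3.14, -0.0, 1.384]
force: [0.7, -0.3, -0.5]
gripper_width: 0.599
finger_force: 0.0
```

Request:
{"api": "send_rows", "payload": {
  "targets": [
    [0, 0, 0, 0],
    [0, 0, 0, 0]
  ]
}}

```text
t: 30.2
tcp_pos: [0.4986, -0.0265, 0.2205]
eef_rot: [3.14, -0.0, 1.381]
force: [0.5, -0.5, 0.1]
gripper_width: 0.595
finger_force: 0.0
```

```bash
python3 - <<'E'
from h import *
s=ctrl.sense(); print(s['t'],s['tcp_pos'],s['eef_rot'],s['gripper_width']); rows_to([.4984,-.0269,.117])
E
```

```text
30.2 [ 0.49857821 -0.02648196  0.220524  ] [ 3.14003067e+00 -5.60726029e-05  1.38136090e+00] 0.5951821826179299
tool shift/150mm [-0.003 -0.002  0.69 ] yaw now 1.3813608960083836 R [[0.19, 0.98, 0.0], [0.98, -0.19, -0.0], [0.0, 0.0, -1.0]]
```

Request:
{"api": "send_rows", "payload": {
  "targets": [
    [0, 0, 0.17, 0],
    [0, 0, 0.2, 0],
    [0, 0, 0.2, 0],
    [0, 0, 0.12, 0],
    [0, 0, 0, 0]
  ]
}}

```text
t: 30.62
tcp_pos: [0.4967, -0.0264, 0.1112]
eef_rot: [-3.133, 0.001, 1.38]
force: [0.1, 0.4, -0.5]
gripper_width: 0.6
finger_force: 0.0
```

Request:
{"api": "send_rows", "payload": {
  "targets": [
    [0, 0, 0, 0],
    [0, 0, 0, 0],
    [0, 0, 0, 0],
    [0, 0, 0, 0],
    [0, 0, 0, 0]
  ],
  "claw": 1,
  "squeeze": 40
}}

```text
t: 31.03
tcp_pos: [0.4988, -0.0265, 0.118]
eef_rot: [3.139, -0.0, 1.379]
force: [0.5, -0.4, -0.3]
gripper_width: 0.258
finger_force: 0.0
```

Request:
{"api": "send_rows", "payload": {
  "targets": [
    [0, 0, 0, 0],
    [0, 0, 0, 0],
    [0, 0, 0, 0],
    [0, 0, 0, 0]
  ]
}}

```text
t: 31.37
tcp_pos: [0.4984, -0.0264, 0.1172]
eef_rot: [3.14, -0.0, 1.379]
force: [0.4, -0.5, 2.3]
gripper_width: 0.125
finger_force: 40.0
```

Bar gripped. Now the reverse arc to close it.

Request:
{"api": "send_rows", "payload": {
  "targets": [
    [0, -0.0283, 0.0102, 0],
    [0, -0.0811, 0.0388, 0],
    [0, -0.0744, 0.0505, 0],
    [0, -0.0661, 0.061, 0],
    [0, -0.0562, 0.0702, 0]
  ]
}}

```text
t: 31.78
tcp_pos: [0.4562, -0.0178, 0.0858]
eef_rot: [3.13, -0.001, 1.379]
force: [9.2, -0.7, 7.9]
gripper_width: 0.123
finger_force: 40.0
```

Request:
{"api": "send_rows", "payload": {
  "targets": [
    [0, -0.0451, 0.0778, 0],
    [0, -0.0329, 0.0837, 0],
    [0, -0.0201, 0.0877, 0],
    [0, -0.0067, 0.0896, 0],
    [0, 0, 0, 0]
  ]
}}

```text
t: 32.2
tcp_pos: [0.4378, -0.0143, 0.0292]
eef_rot: [3.14, -0.001, 1.38]
force: [9.2, 0.0, -10.0]
gripper_width: 0.124
finger_force: 40.0
```

Request:
{"api": "send_rows", "payload": {
  "targets": [
    [0, 0, 0, 0],
    [0, 0, 0, 0]
  ]
}}

```text
t: 32.37
tcp_pos: [0.4377, -0.0143, 0.0289]
eef_rot: [3.141, -0.001, 1.38]
force: [9.6, 1.1, -9.0]
gripper_width: 0.126
finger_force: 40.0
```

It's shut, and the spring pulls the bar down. I'll release and rise, then check.

Request:
{"api": "send_rows", "payload": {
  "targets": [
    [0, 0, 0, 0],
    [0, 0, 0, 0],
    [0, 0, 0, 0],
    [0, 0, 0, 0],
    [0, 0, -0.1, 0]
  ],
  "claw": 0.5
}}

```text
t: 32.78
tcp_pos: [0.4354, -0.0145, 0.0432]
eef_rot: [-3.136, 0.001, 1.379]
force: [-0.2, 0.2, -0.9]
gripper_width: 0.466
finger_force: 0.0
```

Request:
{"api": "send_rows", "payload": {
  "targets": [
    [0, 0, -0.25, 0],
    [0, 0, -0.25, 0],
    [0, 0, -0.25, 0],
    [0, 0, -0.25, 0],
    [0, 0, -0.25, 0]
  ]
}}

```text
t: 33.2
tcp_pos: [0.437, -0.0146, 0.2354]
eef_rot: [-3.141, 0.0, 1.379]
force: [-0.3, 1.2, 0.1]
gripper_width: 0.503
finger_force: 0.0
```

Request:
{"api": "send_rows", "payload": {
  "targets": [
    [-0.25, 0, 0, 0],
    [-0.25, 0, -0.1, 0],
    [-0.2, 0, -0.1, 0],
    [0, 0, 0, 0],
    [0, 0, 0, 0]
  ]
}}

```text
t: 33.62
tcp_pos: [0.4175, -0.1188, 0.2644]
eef_rot: [3.14, 0.0, 1.376]
force: [-0.2, -0.2, -0.2]
gripper_width: 0.499
finger_force: 0.0
```

```bash
python3 - <<'E'
from h import *
m=vision.camera_model('wrist'); s=ctrl.sense(); im=save('wrist','w14.png').astype(float); print(s['t'],s['tcp_pos'],s['force'])
c=np.array([.982,-.188,0]); H=np.array([.5264,-.031,.05]); L=np.array([.188,.982,0])
print('bar shut at',proj(m,H-.09*c),'bar open at',proj(m,H+np.array([-.0284*c[0],-.0284*c[1],.0854])))
b=np.round([proj(m,H-.09*c+L*.0),proj(m,H+.024*c),proj(m,H+.064*c),proj(m,H+.104*c)]).astype(int); print(b.tolist())
from scipy.signal import find_peaks
def prof(P,Q,w,n=400):
    acc=0
    for k in w:
        pts=np.array([proj(m,P+(Q-P)*t+L*k) for t in np.linspace(0,1,n)],np.float32)
        acc=acc+cv2.remap(im.astype(np.float32),pts[:,:1],pts[:,1:],1)[:,0]
    d=np.abs(np.gradient(cv2.GaussianBlur(acc/len(w),(1,5),0),axis=0)).sum(1); i,_=find_peaks(d,height=8,distance=3); return i/(n-1)*np.linalg.norm(Q-P)*1000,d[i]
x,h=prof(H-.12*c,H-.03*c,[-.015,-.01,-.005,0,.005,.01,.015]); print('bar edges clamp x',np.round(x-120).tolist(),h.round())
B=H+.04*c+[0,0,-.006]; x,h=prof(B,B+.15*c,[-.015,-.008,0,.008,.015]); print('pad/block/fence edges',np.round(x+40).tolist(),h.round())
E
```

```text
33.6167 [ 0.41745366 -0.11882061  0.26435806] [-0.18342573 -0.1972921  -0.20917236]
bar shut at [321.35050287  77.40948731] bar open at [397.24219454  65.30336602]
[[321, 77], [429, 77], [466, 78], [502, 78]]
bar edges clamp x [-96.0, -95.0, -93.0, -88.0, -85.0, -83.0, -80.0, -35.0, -34.0] [23. 18. 14.  9. 19. 12. 14. 22. 33.]
pad/block/fence edges [42.0, 56.0, 68.0, 74.0, 153.0, 155.0, 172.0] [40. 60. 85. 49. 58. 18. 33.]
```

The bar edges lie at clamp x −96 to −84 mm, so the lever is shut. The block spans 74 to 154 mm, tight between pad and fence, and the arm is clear. I'll hand in.

```bash
python3 -c "
from workcell import ctrl
print(ctrl.hand_in())"
```

```text
the job is handed in; nothing more can be done
None
```

The job is handed in, with no verdict shown: the carved piece lies flat on the mat, the blank is clamped against the fence about 2 mm off the bed's centre line, and the lever is shut, at 34 s of the 72 s allowed; I levelled the blank on the bare bench on the way.

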